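# Balance-test the greenhouse fan rotors on a knife edge

### The job

Test the three fan rotors for balance: first lift all three from the sloping rack and set each with its hub notch across a knife edge of the test stand, let go of them and give them a second to show themselves. Then leave the one that stays level on its knife edge, and lay the two that tip in the wooden crate, flat on its floor with the hub up. Set them down without dropping them, and leave everything else on the bench where it is.

Things in the scene. Friction and masses are not known exactly. Their poses are not given: they have to be found in the camera images.
- rotor_1: one of three two-blade black plastic fan rotors that look alike, 176 mm long, loose, about 0.3 kg. Origin: centre of the hub's underside; x along the blades, z out of the hub's top. Hub: 36 mm across y (flat faces: grip these, at 35 to 60 mm height), 40 mm along x (32 mm above 30 mm height), 60 mm tall. Blades: 46 mm wide, pitched 10 degrees, 1.5 to 15 mm above the underside
- rotor_2: another rotor, same shape and axes as rotor_1. All start in the rack on the hub's underside, blades up and down the slope. Which rotor is in which bay varies. One is sound and two are not; it cannot be seen, only the knife edge tells
- rotor_3: another rotor, same shape and axes as rotor_1. A sound rotor has its mass centred and stays within 8 degrees of level on the knife edge; an unsound one has its mass 8 to 20 mm off towards one blade and tips within half a second until a blade rests on a rubber stop, about 18 degrees from level
- rotor_1_notch (a point): middle of the roof of the hub's V notch in rotor_1, 30 mm above its origin along its z. The notch runs right across the hub's underside along y; it is 28 mm wide at the mouth and 4 mm at the roof
- rotor_2_notch (a point): the same point of rotor_2
- rotor_3_notch (a point): the same point of rotor_3
- rack: fixed steel rack, 258 mm wide (y), sloping 35 degrees, from 134 mm high at -x (the robot's side) down to low at +x, facing away from the robot, with a ledge at its foot standing 22 mm square to the slope; origin on the table under its middle. The rotors lie in three bays 84 mm apart along its y, parted by ribs 10 mm high. It and the stand may change sides
- stand: fixed test stand: base 200 mm (x) by 250 mm (y) by 10 mm with three knife edges in a row along its y; a rotor lies across a knife, its blades along the stand's x. Black rubber stops 18 mm high run 60 mm either side of the knives, to catch tipping blades. Origin: centre of the underside
- knife_0 (a point): middle of the first knife edge (92 mm to -y of the stand's middle), 70 mm above the table. Each knife is an upright steel plate 3 mm thick, 44 mm long along the stand's y, with a rounded top edge
- knife_1 (a point): middle of the second knife edge (at the stand's middle), like knife_0
- knife_2 (a point): middle of the third knife edge (92 mm to +y), like knife_0
- crate: slatted wooden crate for rejects, fixed, between rack and stand, 232 (x) by 186 (y) by 60 mm high, walls and floor 8 mm thick; origin at the centre of its underside. Two rotors, all it will have to hold, fit side by side with their length along its x, 40 mm either side of its middle along y
- pot_small: terracotta pot, 72 mm across, 75 mm tall, loose, in front of the work; leave alone. Origin: centre of the underside
- pot_big: terracotta pot, 92 mm across, 92 mm tall, loose, behind the crate; leave alone. Origin: centre of the underside
- feed_bottle: white plant-feed bottle, 60 mm across, 150 mm tall, loose, behind the crate; leave alone. Origin: centre of the underside
- mug: steel mug, 74 mm across, 85 mm tall, handle to its +y, loose, in front of the work; leave alone. Origin: centre of the underside
- wrench: wrench, 170 mm long along its x, lying loose between robot and crate; leave alone
- brush: brush, 190 mm long along its x, lying loose behind the rack or stand on the right; leave alone
- jar: jar, 68 mm across, 80 mm tall, loose, behind the rack or stand on the left; leave alone. Origin: centre of the underside
Things that resemble listed ones, but are neither listed nor needed, are in the scene too. What is shaped like the rotor_3 but blue is not meant. What is shaped like the rotor_1 but orange is not meant.

How it is judged:
By the outcome, as a careful person would: the job done as asked, in the order asked, and still so for the second after the job is handed in, with the robot touching nothing.
It also fails if it takes over 72 s, if anything falls off the work surface, if the arm or the gripper's body presses on something with over 40 N, if the wrist force passes 120 N, or if a joint passes its speed limit or range.

### The arm

A 6-joint arm with a two-finger parallel gripper is mounted at the origin on the work surface. World frame = base frame: x ahead of the robot, y to its left, z up, the work surface at z = 0. Lengths are in mm, angles in rad, forces in N, time in s.
With the tool pointing down it reaches from about 400 to 925 mm from the base axis. Payload 12.5 kg.
Tool frame: the origin (TCP) lies midway between the tips of the shut fingers; the grasp point (between the pads) lies 19 mm behind it; z points along the fingers, y is the line along which they close (so a half turn about z gives the same grasp; the last joint's range is limited). The gripper opens to 95 mm and grips with 3 to 60 N. Pads are 20 mm wide; open, the fingers measure 119 mm over their backs; the gripper's body (75 mm by 180 mm) begins 59 mm behind the grasp point.
Start: joints at [-0.106, 0.491, 1.559, -0, 1.092, -0.106], TCP at [625.017, 0.021, 214.661] pointing down, gripper open.
Joint ranges: [-3.1, 3.1], [-0.84, 2.19], [0.05, 2.79], [-1.13, 4.28], [0.06, 2.93], [-2.69, 2.69]. Speed limits (rad/s): [2.22, 2.22, 2.79, 3.14, 3.14, 3.14].

### API

Orientations are given as [roll, pitch, yaw] about the fixed x, y, z axes, in that order (R = Rz(yaw) Ry(pitch) Rx(roll)).
In Python, from plant import sensors, vision, bot gives the robot as it stands.
- The arm moves only by the shell command python3 -m pendant 'ROWS'. ROWS is JSON, a list of rows, each a list of 7 numbers: the shift along the tool's x, y, z in cm, then the turn, a rotation vector about the tool's x, y, z in rad, then the opening, from 0 (shut) to 1 (fully open). A call has 1 to 8 rows; each row shifts and turns the commanded pose from where the row before left it, along the tool's axes as they then stand; what a row does not reach is not made up. A row lasts 1/10 s, in which the tool goes at most 50 mm and 8.59 degrees, less where a joint would pass 70% of its speed; a pose out of reach is approached as far as the arm can. A call with a gripper value outside its range is refused whole. The fingers move at their own pace and stop on an object; the grip force is fixed at half the most. Time passes only in rows, so rows that do not move let the fingers close. It gives the time, the measured TCP pose, the force, the opening and the grip force at its end, in the units of the state.
- sensors.observe(): the state, without advancing time (a new reading comes with each control period).
- vision.grab_frame(name): name is "scene" or "side" or "wrist"; returns a dict with "img" (480x640x3 uint8, red, green, blue), "z_map" (480x640 float32, mm along the optical axis (not along the pixel's ray), 0 where there is no reading), "fx", "fy", "cx", "cy" (pixels), "distortion" ([k1, k2, p1, p2, k3] as OpenCV has them; the pictures are not rectified), "pose" (4x4, takes a point from camera to world coordinates). Camera axes: x right, y down, z forward; pixel columns grow to the right and rows downward; lengths in mm; the calibration is good to about 2 mm. A picture is of the moment at which its call begins.
- bot.sign_off(): hands the job in; it is judged then, once.
The state is a dict: "t": time; "qpos": joint angles; "qvel": joint speeds; "tau": joint torques, N m; "tool_pos": TCP position; "eef_rot": TCP orientation; "force": force on the tool from outside, world axes, zero at the start; "wrist_torque": the same for the moment, N m; "opening": opening from 0.0 (shut) to 1.0 (fully open); "grip_force": force on a finger pad.
Only numpy, scipy, OpenCV 4.12 (cv2) and the standard library are available. Lean on these libraries where they do the work, as an engineer would, in place of code of your own. Each camera call takes 0.05 s, during which the arm holds its last target. There are 200 camera calls.

## Working session

There is one attempt and no reset: what is moved stays moved. The work goes in short steps, Python scripts to look and compute and a shell command to move; the robot and the scene stay as the last step left them, time stands still between calls to the robot, and variables do not carry over. Pictures are saved under pics/ and viewed, at most 10 in all, crops included, and the job is handed in when it is done.

```bash
ls; mkdir -p pics; cat > h.py <<'E'
import numpy as np, cv2
from scipy.spatial.transform import Rotation as R
from plant import sensors, vision, bot
def grab(n):
    f=vision.grab_frame(n); K=np.array([[f['fx'],0,f['cx']],[0,f['fy'],f['cy']],[0,0,1.]])
    h,w=f['z_map'].shape
    u,v=np.meshgrid(np.arange(w),np.arange(h))
    p=cv2.undistortPoints(np.stack([u,v],-1).reshape(-1,1,2).astype(np.float64),K,np.array(f['distortion'],float)).reshape(h,w,2)
    z=f['z_map'].astype(float)
    c=np.dstack([p[...,0]*z,p[...,1]*z,z])
    T=np.array(f['pose']); W=c@T[:3,:3].T+T[:3,3]; W[z<=0]=np.nan
    return f,W
def save(f,n): cv2.imwrite(n,f['img'][...,::-1])
E
python3 - <<'E'
from h import *
for n in ("scene","side"):
    f,W=grab(n); save(f,f"pics/{n}.png"); np.savez(f"{n}.npz",img=f['img'],W=W); print(n,np.round(f['pose'],2).tolist(),f['fx'])
print(sensors.observe())
E
```

```text
pics
scene [[0.82, 0.45, -0.35, 952.69], [0.57, -0.64, 0.51, -560.07], [0.01, -0.62, -0.78, 1055.92], [0.0, 0.0, 0.0, 1.0]] 482.1216642633379
side [[-1.0, 0.0, 0.03, 494.01], [-0.02, 0.69, -0.72, 920.15], [-0.02, -0.72, -0.69, 872.16], [0.0, 0.0, 0.0, 1.0]] 452.71851438567006
{'t': 0.1, 'qpos': array([-1.05621134e-01,  4.91520303e-01,  1.55935981e+00, -1.97133926e-05,
        1.09171549e+00, -1.05570802e-01]), 'qvel': array([ 4.43298019e-04, -2.57811026e-03, -1.58646627e-03,  2.29882355e-05,
        2.55689024e-04, -4.86986526e-04]), 'tau': array([ 2.47082615e-03, -6.13621187e+01, -2.58604574e+01,  6.93451893e-02,
        4.70101309e-02, -2.07912552e-05]), 'tool_pos': array([6.24795151e+02, 2.64487038e-02, 2.14117009e+02]), 'eef_rot': array([-3.14059344e+00, -8.82983286e-05,  1.57075505e+00]), 'force': array([-0.04417933, -0.34449992, -0.54344932]), 'wrist_torque': array([ 0.00234458,  0.04625371, -0.05737697]), 'grip_force': 0.0, 'opening': 0.9979659236739833}
```

View pics/scene.png

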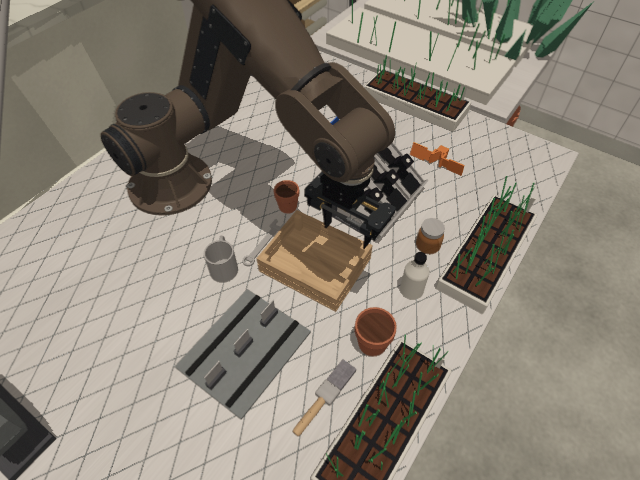

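View pics/side.png

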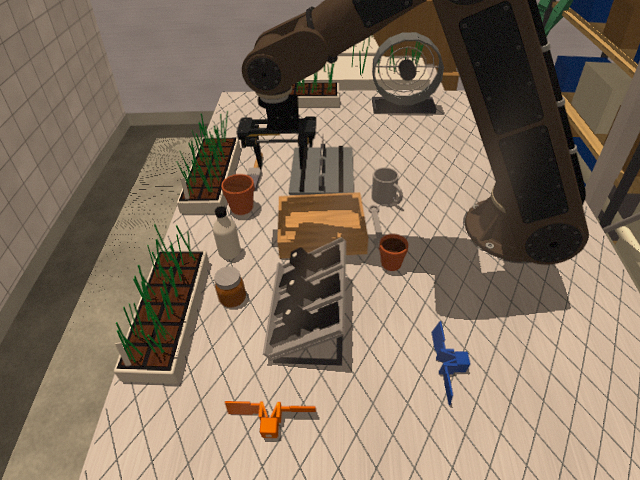

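The side view shows the rack at (308,300), with the three black rotors at about (318,258), (310,288) and (305,325). It also shows the crate at (322,225) and the stand at (322,170). Things that could be mistaken for the rotors are the orange one at (270,412), the blue one at (455,362), and the grey fan at (407,70). I choose the three black ones in the rack.

```bash
cat > m.py <<'E'
from h import *
d=np.load("side.npz"); img=d['img'];W=d['W']
c=cv2.resize(img[230:370,250:370],None,fx=5,fy=4.2,interpolation=cv2.INTER_CUBIC); cv2.imwrite("pics/crop1.png",c[...,::-1])
# rack plane: pixels in the rack region, grey
P=W[235:370,255:360].reshape(-1,3); C=img[235:370,255:360].reshape(-1,3).astype(float)
ok=np.isfinite(P).all(1)&(P[:,2]>8); P=P[ok];C=C[ok]
n0=np.array([np.sin(np.radians(35)),0,np.cos(np.radians(35))])
s=P@n0; h,e=np.histogram(s,bins=np.arange(s.min(),s.max(),2)); print("hist",[(round(a),int(b)) for a,b in zip(e,h) if b>25])
print("bright rng",P[:,1].min(),P[:,1].max())
dk=C.max(1)<60
Q=P[dk]; print("dark",len(Q))
np.savez("rk.npz",P=P,C=C)
d=np.load("scene.npz"); img2=d['img'];W2=d['W']
for nm,WW,im,box in (("scene",W2,img2,(290,415,175,312)),("side",W,img,(145,195,285,360))):
    r0,r1,c0,c1=box
    A=WW[r0:r1,c0:c1].reshape(-1,3); A=A[np.isfinite(A).all(1)]
    k=A[(A[:,2]>55)&(A[:,2]<80)]
    b=A[(A[:,2]>5)&(A[:,2]<14)]
    (cx,cy),(w,hh),an=cv2.minAreaRect(b[:,:2].astype(np.float32)); print(nm,"base",cx,cy,w,hh,an, "z",np.median(b[:,2]))
    o=np.argsort(k[:,1]);k=k[o]; sp=np.split(k,np.where(np.diff(k[:,1])>15)[0]+1)
    for g in sp: 
        if len(g)>4:
            t=g[g[:,2]>np.percentile(g[:,2],70)]; print(" knife",len(g),t.mean(0).round(1),"ymin/max",g[:,1].min().round(1),g[:,1].max().round(1),"zmax",g[:,2].max().round(1))
for nm,WW,box in (("scene",W2,(205,310,252,375)),("side",W,(190,262,270,372))):
    r0,r1,c0,c1=box
    A=WW[r0:r1,c0:c1].reshape(-1,3); A=A[np.isfinite(A).all(1)]
    b=A[(A[:,2]>52)&(A[:,2]<66)&(abs(A[:,1]-np.nanmedian(A[:,1]))<130)]
    print(nm,"crate rim",cv2.minAreaRect(b[:,:2].astype(np.float32)),np.median(b[:,2]))
E
python3 m.py
```

```text
hist [(334, 26), (338, 26), (340, 35), (342, 31), (344, 36), (350, 33), (354, 29), (358, 32), (364, 32), (368, 31), (370, 36), (372, 78), (374, 119), (376, 357), (378, 753), (380, 758), (382, 375), (384, 333), (386, 568), (388, 784), (390, 771), (392, 512), (394, 267), (396, 120), (398, 150), (400, 174), (402, 124), (404, 94), (406, 77), (408, 99), (410, 74), (412, 42), (414, 58), (416, 64), (418, 46), (420, 50), (422, 50), (424, 51), (426, 46), (428, 52), (430, 45), (432, 42), (434, 60), (436, 93), (438, 207), (440, 156)]
bright rng 32.1435018272349 429.07682016957705
dark 3249
scene base 531.5347290039062 -272.4200744628906 308.50311279296875 307.211181640625 35.80245590209961 z 9.396348060263904
 knife 83 [ 531.7 -367.7   70.3] ymin/max -390.2 -344.9 zmax 73.4
 knife 77 [ 532.4 -276.7   69.2] ymin/max -297.9 -253.2 zmax 71.2
 knife 67 [ 533.2 -180.8   69.9] ymin/max -205.6 -160.7 zmax 72.3
side base 535.778564453125 -272.21197509765625 242.5334014892578 250.2306365966797 0.9371777176856995 z 11.369260805314298
 knife 12 [ 533.2 -264.2   72.5] ymin/max -297.4 -252.3 zmax 73.6
 knife 14 [ 534.5 -181.2   73.3] ymin/max -209.1 -160.1 zmax 75.8
 knife 91 [481.3 -80.1  63.7] ymin/max -90.5 -72.5 zmax 67.4
scene crate rim ((528.4033203125, 12.091018676757812), (234.19219970703125, 191.81576538085938), 3.916016101837158) 58.924773770811385
side crate rim ((530.1644287109375, 11.291015625), (232.27462768554688, 194.05763244628906), 3.899184465408325) 60.601953130877746
```

View pics/crop1.png

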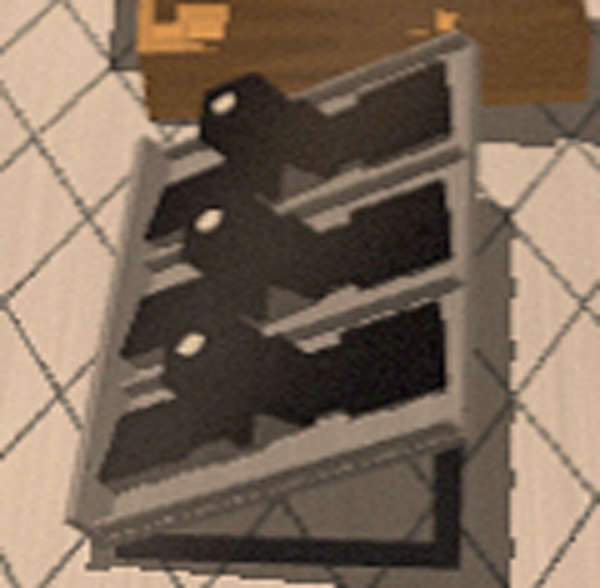

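The crop shows three black rotors lying in the grey rack, with white dots on the hub tops at crop pixels (222,102), (208,220) and (190,344). The choice holds.

```bash
cat > m2.py <<'E'
from h import *
d=np.load("rk.npz");P=d['P'];C=d['C']
P=P[(P[:,1]>110)]; 
n=np.array([np.sin(np.radians(35)),0,np.cos(np.radians(35))])
# fit plane of hub tops + rack sheet: refine
for it in range(1):
    s=P@n
    top=P[(s>433)&(s<446)]
o=np.argsort(top[:,1]); top=top[o]
for g in np.split(top,np.where(np.diff(top[:,1])>12)[0]+1):
    if len(g)<15: continue
    c=np.median(g,0); u,sv,vt=np.linalg.svd(g-g.mean(0)); nn=vt[2]*np.sign(vt[2,2])
    q=np.c_[g@np.array([n[2],0,-n[0]]),g[:,1]].astype(np.float32)
    r=cv2.minAreaRect(q)
    print(len(g),"mean",g.mean(0).round(1),"mid",((g.max(0)+g.min(0))/2).round(1),"n",nn.round(3),"s",np.median(g@n).round(1),"rect",[np.round(x,1).tolist() for x in r])
# rack sheet
s=P@n; A=P[(s>370)&(s<400)&(np.linalg.norm(C[(d['P'][:,1]>110)],axis=1)>130)]
q=np.c_[A@np.array([n[2],0,-n[0]]),A[:,1]].astype(np.float32); print("rack rect",cv2.minAreaRect(q))
# brightness dots
E
python3 m2.py
python3 - <<'E'
from h import *
d=np.load("side.npz");W=d['W'];img=d['img']
g=img[245:330,285:310].min(2)
# white dots
n,l,st,ce=cv2.connectedComponentsWithStats((img.min(2)>150).astype(np.uint8)[230:340,285:305])
for i in range(1,n): 
    ys,xs=np.where(l==i); p=W[230+ys,285+xs]
    print(st[i,4],ce[i]+[285,230],np.nanmedian(p,0).round(1))
E
```

```text
145 mean [581.9 219.1 126.6] mid [581.9 217.5 125.3] n [0.556 0.04  0.83 ] s 437.8 rect [[405.5, 217.9], [38.3, 31.8], 86.0]
180 mean [582.5 301.6 127.1] mid [582.8 299.4 125.7] n [0.523 0.044 0.851] s 438.6 rect [[405.7, 299.5], [36.9, 32.8], 84.5]
219 mean [584.8 379.  126.7] mid [585.2 376.8 124. ] n [0.523 0.057 0.851] s 439.8 rect [[408.7, 377.0], [36.8, 34.4], 88.1]
rack rect ((413.0264892578125, 269.1108703613281), (316.90399169921875, 202.73764038085938), 89.2763900756836)
4 [294.5 254. ] [585.2 214.9 125.7]
8 [286.5 261.5] [619.2 125.3   2.3]
6 [291.16666667 282.        ] [587.3 297.9 125.9]
9 [287.66666667 311.44444444] [588.3 375.6 126.4]
```

```bash
cat > plan.py <<'E'
from h import *
# rotor frame pose -> TCP pose: tool x=-rx, y=ry, z=-rz ; TCP at height H on rotor axis
D=np.diag([-1.,1,-1])
def rotR(yaw,pitch): return R.from_euler('ZY',[yaw,pitch]).as_matrix()
def tcp(o,Rr,H): return np.array(o)+H*Rr[:,2], Rr@D
def cur():
    s=sensors.observe(); return np.array(s['tool_pos']),R.from_euler('xyz',s['eef_rot']).as_matrix()
def rows(goals,start=None,op=1.0,step=45,ang=0.14):
    p,r=start or cur(); out=[]
    for g in goals:
        gp,gr=g[0],g[1]; o=g[2] if len(g)>2 else op; st=g[3] if len(g)>3 else step
        n=max(1,int(np.ceil(max(np.linalg.norm(gp-p)/st,R.from_matrix(r.T@gr).magnitude()/ang))))
        for k in range(n):
            f=1/(n-k); t=np.round(r.T@((gp-p)*f)/10,2); rv=np.round(R.from_matrix(r.T@gr).as_rotvec()*f,3)
            out.append([*t.tolist(),*rv.tolist(),o]); p=p+r@(t*10); r=r@R.from_rotvec(rv).as_matrix()
    for i in range(0,len(out),8): print(str(out[i:i+8]).replace(' ',''))
    return p,r
E
python3 - <<'E'
from plan import *
Rr=rotR(0,np.radians(35)); rows([tcp([549,298,77],Rr,190)],op=0.65)
E
```

```text
[[2.48,0.28,-0.15,0.04,0.04,-0.126,0.65],[2.43,0.58,-0.07,0.04,0.04,-0.126,0.65],[2.34,0.88,-0.01,0.04,0.04,-0.127,0.65],[2.21,1.17,0.04,0.04,0.04,-0.126,0.65],[2.05,1.44,0.08,0.04,0.04,-0.127,0.65],[1.84,1.69,0.09,0.04,0.04,-0.126,0.65],[1.61,1.92,0.09,0.04,0.04,-0.127,0.65],[1.35,2.11,0.07,0.04,0.039,-0.126,0.65]]
[[1.07,2.26,0.02,0.04,0.039,-0.127,0.65],[0.78,2.38,-0.03,0.04,0.04,-0.126,0.65],[0.48,2.46,-0.1,0.04,0.039,-0.127,0.65],[0.17,2.49,-0.19,0.039,0.04,-0.126,0.65]]
```

```bash
python3 -m pendant '[[2.5,0.3,-0.2,0.04,0.04,-0.126,0.65],[2.4,0.6,-0.1,0.04,0.04,-0.126,0.65],[2.3,0.9,0,0.04,0.04,-0.127,0.65],[2.2,1.2,0,0.04,0.04,-0.126,0.65],[2.1,1.4,0.1,0.04,0.04,-0.127,0.65],[1.8,1.7,0.1,0.04,0.04,-0.126,0.65],[1.6,1.9,0.1,0.04,0.04,-0.127,0.65],[1.4,2.1,0.1,0.04,0.039,-0.126,0.65]]'
python3 -m pendant '[[1.1,2.3,0,0.04,0.039,-0.127,0.65],[0.8,2.4,0,0.04,0.04,-0.126,0.65],[0.5,2.5,-0.1,0.04,0.039,-0.127,0.65],[0.2,2.5,-0.2,0.039,0.04,-0.126,0.65],[0,0,0,0,0,0,0.65]]'
python3 - <<'E'
from h import *
s=sensors.observe(); print(s['qpos'].round(2))
f,W=grab("wrist"); save(f,"pics/w1.png"); np.savez("w1.npz",img=f['img'],W=W); print(np.round(f['pose'],2).tolist())
E
```

```text
t: 0.9
tool_pos: [647.2, 198.9, 227.1]
eef_rot: [-3.018, -0.418, 2.577]
force: [0.2, -0.4, 0.7]
opening: 0.649
grip_force: 0.0
t: 1.4
tool_pos: [657.2, 302.5, 231.7]
eef_rot: [3.14, -0.614, -3.134]
force: [0.2, -1.0, -0.8]
opening: 0.65
grip_force: 0.0
[ 0.28  0.92  0.8   0.17  2.02 -1.27]
[[-0.01, 0.94, -0.33, 692.65], [1.0, 0.01, -0.0, 302.74], [0.0, -0.33, -0.94, 415.4], [0.0, 0.0, 0.0, 1.0]]
```

View pics/w1.png

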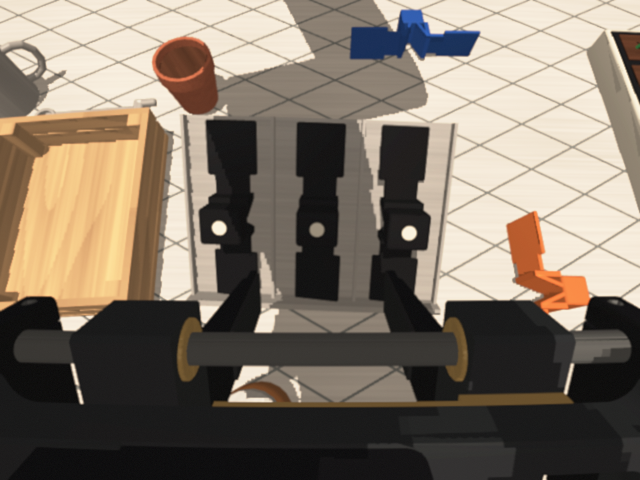

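The wrist view shows all three rotors, with hub dots at (219,228), (317,230) and (409,233). The blades lie nearly along the image's vertical.

```bash
python3 - <<'E'
from h import *
d=np.load("w1.npz");W=d['W'];img=d['img']
n=np.array([np.sin(np.radians(35)),0,np.cos(np.radians(35))]); e=np.array([n[2],0,-n[0]])
S=W@n
for (u,v) in ((219,228),(317,230),(409,233)):
    w=W[v-3:v+4,u-3:u+4].reshape(-1,3); c=np.nanmedian(w,0); print("dot",c.round(1),"s",(c@n).round(1))
    sub=np.s_[v-40:v+40,u-35:u+35]; A=W[sub].reshape(-1,3); A=A[np.isfinite(A).all(1)&(abs(A@n-c@n)<6)]
    q=np.c_[A@e,A[:,1]].astype(np.float32); r=cv2.minAreaRect(q)
    b=cv2.boxPoints(r).mean(0); cc=c@n*n+b[0]*e+np.array([0,b[1],0])
    print("  toprect",r, "world",cc.round(1))
# blade / sheet: upper blades dark region rows 125-175, edges
for (u0,u1) in ((195,270),(280,360),(365,440)):
    pts=[]
    for v in list(range(128,175,3)):
        dk=np.where(img[v,u0:u1].max(1)<45)[0]
        if len(dk)>20: m=W[v,u0+dk.min()+2:u0+dk.max()-1]; pts.append([np.nanmean(m@e),(np.nanmin(m[:,1])+np.nanmax(m[:,1]))/2])
    pts=np.array(pts); print("blade mid",np.polyfit(pts[:,0],pts[:,1],1), pts.mean(0).round(1))
A=W[120:300,185:450]; s=(A@n).ravel(); h,ed=np.histogram(s[np.isfinite(s)],bins=np.arange(360,450,2)); print([(int(x),int(y)) for x,y in zip(ed,h) if y>150])
m=np.isfinite(s)&(abs(s-378)<5); X=A.reshape(-1,3)[m]; u,_,vt=np.linalg.svd(X-X.mean(0),full_matrices=False); print("plane n",vt[2]*np.sign(vt[2,2]))
E
```

```text
dot [582.9 215.2 125.5] s 437.1
  toprect ((405.3966979980469, 215.1868896484375), (36.74123001098633, 32.64118194580078), 89.06297302246094) world [582.8 215.2 125.6]
dot [584.2 297.9 126. ] s 438.3
  toprect ((406.0594482421875, 297.1904296875), (35.98575210571289, 32.013633728027344), 88.5381851196289) world [584.  297.2 126.1]
dot [586.2 374.9 125.6] s 439.1
  toprect ((408.2189025878906, 374.619140625), (36.53068923950195, 32.48433303833008), 88.51399993896484) world [586.3 374.6 125.6]
blade mid [-1.46193391e-02  2.23139984e+02] [343.7 218.1]
blade mid [-1.75994542e-02  3.05924510e+02] [343.5 299.9]
blade mid [-2.10155408e-02  3.83882177e+02] [342.7 376.7]
[(372, 189), (374, 4034), (376, 8906), (378, 5966), (380, 1027), (382, 1146), (384, 3273), (386, 5222), (388, 4828), (390, 3172), (392, 658), (406, 443), (408, 221), (434, 822), (436, 2490), (438, 1236)]
plane n [ 0.56967594 -0.01260971  0.82177267]
```

```bash
python3 - <<'E'
from plan import *
Rr=rotR(-0.018,np.radians(35)); o=np.array([583,215.2,125.6])-60*Rr[:,2]; print(o)
rows([tcp(o,Rr,125),(*tcp(o,Rr,35),.65,40)],op=0.65)
E
```

```text
[548.59098883 215.8194291   76.45087734]
[[-0.0,-2.87,2.17,-0.004,-0.0,0.005,0.65],[-0.02,-2.88,2.16,-0.004,-0.001,0.006,0.65],[-0.03,-2.89,2.15,-0.004,-0.0,0.005,0.65],[0.0,0.0,3.0,-0.0,-0.0,0.0,0.65],[0.0,0.0,3.0,-0.0,-0.0,0.0,0.65],[0.0,0.01,3.0,-0.0,-0.0,0.0,0.65]]
```

```bash
python3 -m pendant '[[0,-2.9,2.2,-0.004,0,0.005,0.65],[0,-2.9,2.2,-0.004,0,0.006,0.65],[0,-2.9,2.1,-0.004,0,0.005,0.65],[0,0,3,0,0,0,0.65],[0,0,3,0,0,0,0.65],[0,0,2,0,0,0,0.65],[0,0,1,0,0,0,0.65],[0,0,0,0,0,0,0.65]]'
python3 -m pendant '[[0,0,0,0,0,0,0],[0,0,0,0,0,0,0],[0,0,0,0,0,0,0],[0,0,0,0,0,0,0],[0,0,0,0,0,0,0]]'
```

```text
t: 2.25
tool_pos: [568.0, 212.7, 106.8]
eef_rot: [-3.141, -0.611, 3.12]
force: [1.0, -0.0, 0.8]
opening: 0.648
grip_force: 0.0
t: 2.75
tool_pos: [568.7, 213.5, 107.4]
eef_rot: [3.141, -0.609, 3.122]
force: [1.2, 1.3, 2.1]
opening: 0.378
grip_force: 29.9
```

```bash
python3 - <<'E'
from plan import *
p,r=cur(); L=rotR(-0.008,0); k=np.array([532.5,-367.5,70])
H=37
rows([(p-80*r[:,2],r,0,40),(*tcp([555,120,173],L,H),0),(*tcp(k+[0,0,70],L,H),0)],op=0)
E
```

```text
[[-0.0,0.0,-4.0,0.0,0.0,0.0,0],[-0.0,0.0,-4.0,0.0,0.0,0.0,0],[1.37,-1.87,0.05,0.001,-0.122,-0.002,0],[1.37,-1.87,-0.11,0.001,-0.122,-0.002,0],[1.35,-1.87,-0.28,0.001,-0.122,-0.003,0],[1.31,-1.86,-0.44,0.001,-0.122,-0.002,0],[1.25,-1.87,-0.59,0.0,-0.121,-0.002,0],[0.17,-4.43,0.3,0.0,-0.0,-0.0,0]]
[[0.17,-4.43,0.3,0.0,-0.0,-0.0,0],[0.17,-4.43,0.3,0.0,-0.0,-0.0,0],[0.17,-4.43,0.3,0.0,-0.0,-0.0,0],[0.17,-4.43,0.3,0.0,-0.0,-0.0,0],[0.16,-4.44,0.3,0.0,-0.0,-0.0,0],[0.17,-4.43,0.3,0.0,-0.0,-0.0,0],[0.16,-4.44,0.3,0.0,-0.0,-0.0,0],[0.17,-4.43,0.3,0.0,-0.0,-0.0,0]]
[[0.16,-4.44,0.29,0.0,-0.0,-0.0,0],[0.17,-4.43,0.3,0.0,-0.0,-0.001,0]]
```

```bash
python3 -m pendant '[[0,0,-2,0,0,0,0],[0,0,-3,0,0,0,0],[0,0,-3,0,0,0,0],[1.4,-1.9,0,0,-0.122,-0.002,0],[1.4,-1.9,-0.1,0,-0.122,-0.002,0],[1.3,-1.9,-0.3,0,-0.122,-0.003,0],[1.3,-1.9,-0.4,0,-0.122,-0.002,0],[1.2,-1.9,-0.6,0,-0.121,-0.002,0]]'
python3 -m pendant '[[0.1,-3,0.2,0,0,0,0],[0.2,-4.4,0.3,0,0,0,0],[0.2,-4.4,0.3,0,0,0,0],[0.2,-4.4,0.3,0,0,0,0],[0.2,-4.4,0.3,0,0,0,0],[0.2,-4.4,0.3,0,0,0,0],[0.2,-4.4,0.3,0,0,0,0],[0.2,-4.4,0.3,0,0,0,0]]'
python3 -m pendant '[[0.2,-4.4,0.3,0,0,0,0],[0.2,-4.4,0.3,0,0,0,0],[0.1,-3,0.2,0,0,0,0],[0,-0.9,0.1,0,0,0,0],[0,0,0,0,0,0,0]]'
python3 - <<'E'
from h import *
s=sensors.observe(); print(s['qpos'].round(2))
f,W=grab("wrist"); save(f,"pics/w2.png"); np.savez("w2.npz",img=f['img'],W=W)
E
```

```text
t: 3.55
tool_pos: [554.8, 117.5, 210.2]
eef_rot: [3.138, 0.004, 3.132]
force: [0.4, -0.7, -3.1]
opening: 0.376
grip_force: 29.9
t: 4.35
tool_pos: [536.5, -221.3, 185.2]
eef_rot: [3.138, -0.002, 3.132]
force: [1.2, -0.5, -2.0]
opening: 0.376
grip_force: 29.9
t: 4.85
tool_pos: [530.3, -347.1, 175.3]
eef_rot: [3.137, -0.002, 3.13]
force: [0.1, 1.0, -2.8]
opening: 0.377
grip_force: 29.9
[-0.68  0.54  1.58  0.    1.02 -2.25]
```

View pics/w2.png

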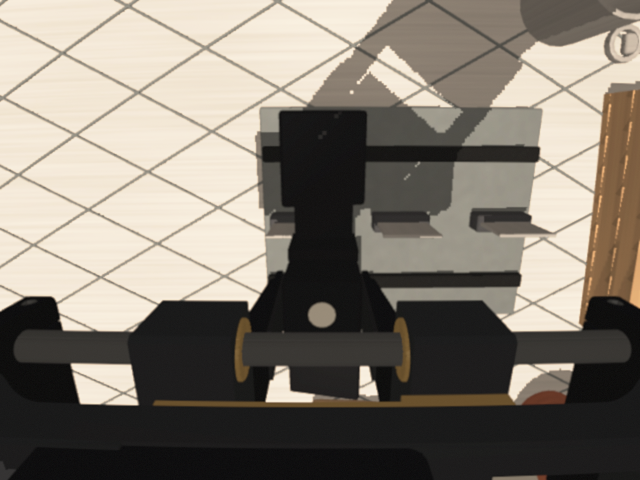

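The wrist view shows the rotor held, with its hub dot at (321,315). The knife tops are at about (400,213), (500,213), and partly hidden at (283,215).

```bash
python3 - <<'E'
from plan import *
d=np.load("w2.npz");W=d['W']
for nm,(r0,r1,c0,c1) in dict(k0=(200,240,262,292),k1=(200,240,366,445),k2=(200,240,465,560)).items():
    A=W[r0:r1,c0:c1].reshape(-1,3); A=A[np.isfinite(A).all(1)]; A=A[(A[:,2]>66)&(A[:,2]<75)]
    print(nm,len(A),A.mean(0).round(1),A.min(0).round(1),A.max(0).round(1))
A=W[295:326,295:350].reshape(-1,3); A=A[np.isfinite(A).all(1)]; zt=np.median(A[:,2]); A=A[abs(A[:,2]-zt)<5]
print("hubtop",A.mean(0).round(1),A.min(0).round(1),A.max(0).round(1))
u,_,vt=np.linalg.svd(A-A.mean(0),full_matrices=False); print(vt[2])
w=W[313:318,319:324].reshape(-1,3); print("dot",np.nanmedian(w,0)); print(cur())
B=W[130:200,285:362].reshape(-1,3); B=B[np.isfinite(B).all(1)&(B[:,2]>100)]; print("blade",B.mean(0), np.polyfit(B[:,0],B[:,2],1))
E
```

```text
k0 129 [ 530.  -380.7   69.8] [ 528.8 -391.2   66. ] [ 531.8 -370.6   72. ]
k1 272 [ 530.7 -276.3   69.6] [ 529.5 -300.    66. ] [ 532.6 -252.8   72.6]
k2 280 [ 531.7 -184.9   69.7] [ 530.  -207.4   66.6] [ 533.7 -161.4   72.2]
hubtop [ 529.3 -347.2  197.4] [ 521.3 -359.5  195.4] [ 537.6 -335.   199.5]
[ 0.03282821 -0.0208458   0.99924359]
dot [ 531.45240705 -347.66000704  197.74150475]
(array([ 530.49995022, -345.97120417,  175.56813296]), array([[-0.99994277,  0.0105259 , -0.00191181],
       [ 0.01051676,  0.99993352,  0.00472724],
       [ 0.00196144,  0.00470686, -0.999987  ]]))
blade [ 469.66528274 -345.67806869  149.56860862] [-3.36401997e-02  1.65368243e+02]
```

```bash
python3 -m pendant '[[0.1,-2.1,1,0,-0.034,0,0],[0,0,3,0,0,0,0],[0,0,2.5,0,0,0,0],[0,0,1.5,0,0,0,0],[0,0,0.8,0,0,0,0],[0,0,0.3,0,0,0,0],[0,0,0,0,0,0,0]]'
```

```text
t: 5.6
tool_pos: [532.7, -366.9, 85.5]
eef_rot: [3.138, 0.033, 3.132]
force: [-0.1, 0.3, -2.5]
opening: 0.377
grip_force: 29.9
```

```bash
python3 -m pendant '[[0.3,-0.1,0.2,0,0,0,0],[0,0,0.2,0,0,0,0],[0,0,0.1,0,0,0,0],[0,0,0,0,0,0,0]]'; python3 -m pendant '[[0,0,0.1,0,0,0,0],[0,0,0,0,0,0,0]]';python3 -m pendant '[[0,0,0.1,0,0,0,0],[0,0,0,0,0,0,0]]'
```

```text
t: 6.0
tool_pos: [529.4, -368.2, 80.0]
eef_rot: [3.138, 0.033, 3.131]
force: [0.8, 0.6, -3.0]
opening: 0.381
grip_force: 29.9
t: 6.2
tool_pos: [529.5, -368.1, 78.9]
eef_rot: [3.138, 0.033, 3.131]
force: [-0.4, -0.4, -2.5]
opening: 0.376
grip_force: 29.9
t: 6.4
tool_pos: [529.6, -368.1, 78.5]
eef_rot: [3.138, 0.033, 3.132]
force: [-1.9, 2.0, 3.9]
opening: 0.379
grip_force: 29.9
```

```bash
python3 -m pendant '[[0,0,0,0,0,0,0.45],[0,0,0,0,0,0,0.65],[0,0,0,0,0,0,0.65],[0,0,-1.5,0,0,0,0.65],[0,0,-3,0,0,0,0.65],[0,0,-4,0,0,0,0.65],[0,0,-4,0,0.033,0,0.65]]'
python3 - <<'E'
from plan import *
f,W=grab("scene"); save(f,"pics/s2.png")
Rr=rotR(-0.018,np.radians(35)); o=np.array([584.1,297.5,126])-60*Rr[:,2]; print(o)
a=tcp(o,Rr,135)
rows([(np.array([540,-150,210]),cur()[1]),(np.array([600,120,230]),rotR(-.013,.25)@D),a,(*tcp(o,Rr,36),.65,40)],op=0.65)
E
```

```text
t: 7.1
tool_pos: [524.7, -368.4, 205.3]
eef_rot: [3.138, -0.0, 3.131]
force: [-0.7, -0.1, -0.4]
opening: 0.652
grip_force: 0.0
[549.69098883 298.1194291   76.85087734]
[[-0.22,4.4,0.04,0.0,0.0,0.0,0.65],[-0.22,4.4,0.04,0.0,0.0,0.0,0.65],[-0.22,4.4,0.04,0.0,0.0,0.0,0.65],[-0.22,4.4,0.04,0.0,0.0,0.0,0.65],[-0.22,4.41,0.04,0.0,0.0,0.0,0.65],[-0.82,3.86,-0.29,-0.0,0.036,0.0,0.65],[-0.81,3.86,-0.32,-0.001,0.036,0.0,0.65],[-0.79,3.87,-0.35,-0.0,0.036,0.0,0.65]]
[[-0.78,3.87,-0.38,-0.001,0.037,0.001,0.65],[-0.76,3.86,-0.4,-0.0,0.036,0.0,0.65],[-0.75,3.87,-0.43,-0.001,0.037,0.001,0.65],[-0.73,3.87,-0.45,-0.0,0.036,0.0,0.65],[-0.69,3.54,0.7,-0.0,0.072,0.001,0.65],[-0.74,3.54,0.65,-0.001,0.072,0.001,0.65],[-0.78,3.54,0.6,-0.0,0.072,0.001,0.65],[-0.82,3.54,0.54,-0.001,0.073,0.001,0.65]]
[[-0.85,3.55,0.48,-0.0,0.072,0.001,0.65],[0.0,0.0,3.3,-0.0,0.0,-0.0,0.65],[0.0,0.0,3.3,-0.0,0.0,-0.0,0.65],[0.0,0.0,3.3,-0.0,0.0,-0.0,0.65]]
```

View pics/s2.png

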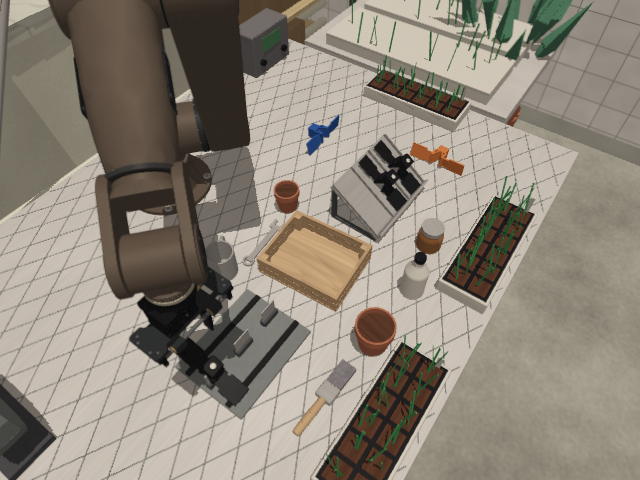

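The scene view shows the rotor on knife_0 at about (215,366), and two rotors still in the rack at (400,163) and (385,183).

```bash
python3 -m pendant '[[-0.2,4.4,0,0,0,0,0.65],[-0.2,4.4,0,0,0,0,0.65],[-0.2,4.4,0.1,0,0,0,0.65],[-0.2,4.4,0.1,0,0,0,0.65],[-0.2,4.4,0,0,0,0,0.65],[-0.8,3.9,-0.3,0,0.036,0,0.65],[-0.8,3.9,-0.3,0,0.036,0,0.65],[-0.8,3.9,-0.4,0,0.036,0,0.65]]'
python3 -m pendant '[[-0.8,3.9,-0.4,0,0.037,0,0.65],[-0.8,3.9,-0.4,0,0.036,0,0.65],[-0.8,3.9,-0.4,0,0.037,0,0.65],[-0.7,3.9,-0.5,0,0.036,0,0.65],[-0.7,3.5,0.7,0,0.072,0,0.65],[-0.7,3.5,0.7,0,0.072,0,0.65],[-0.8,3.5,0.6,0,0.072,0,0.65],[-0.8,3.5,0.5,0,0.073,0,0.65]]'
python3 -m pendant '[[-0.9,3.5,0.5,0,0.072,0,0.65],[0,0,0,0,0,0,0.65]]'
python3 - <<'E'
from plan import *
Rr=rotR(-0.018,np.radians(35)); o=np.array([549.7,298.1,76.85])
rows([tcp(o,Rr,110),(*tcp(o,Rr,36),.65,30)],op=0.65)
f,W=grab("wrist"); img=f['img']; n=Rr[:,2]
m=(img.min(2)>130)
k,l,st,ce=cv2.connectedComponentsWithStats(((img.min(2)>90)&(abs(W@n-438)<5)).astype(np.uint8))
for i in range(1,k):
    if st[i,4]>20: print("dot",st[i,4],ce[i],np.nanmedian(W[l==i],0).round(1))
E
```

```text
t: 7.95
tool_pos: [563.2, -30.2, 212.5]
eef_rot: [3.138, -0.108, 3.132]
force: [0.1, -0.7, -0.5]
opening: 0.649
grip_force: 0.0
t: 8.75
tool_pos: [618.9, 265.1, 190.8]
eef_rot: [3.137, -0.545, 3.134]
force: [1.1, -1.1, 0.1]
opening: 0.651
grip_force: 0.0
t: 8.95
tool_pos: [623.5, 302.1, 177.7]
eef_rot: [3.138, -0.621, 3.137]
force: [-0.4, -0.9, -0.5]
opening: 0.652
grip_force: 0.0
[[0.24,-0.53,1.5,-0.004,-0.01,0.011,0.65],[0.0,0.0,2.47,-0.0,-0.0,0.0,0.65],[0.0,0.0,2.46,-0.0,-0.0,0.0,0.65],[0.0,0.0,2.47,-0.0,-0.0,0.0,0.65]]
dot 233 [314.2832618  248.81974249] [583.7 297.2 125.8]
dot 284 [429.35211268 251.40492958] [585.9 374.7 125.8]
```

```bash
python3 -m pendant '[[0.2,-0.5,1.5,-0.004,-0.01,0.011,0.65],[0,0,3,0,0,0,0.65],[0,0,2.5,0,0,0,0.65],[0,0,1.3,0,0,0,0.65],[0,0,0.6,0,0,0,0.65],[0,0,0,0,0,0,0.65],[0,0,0,0,0,0,0.2],[0,0,0,0,0,0,0]]'
python3 -m pendant '[[0,0,0,0,0,0,0],[0,0,0,0,0,0,0],[0,0,0,0,0,0,0]]'
python3 - <<'E'
from plan import *
p,r=cur(); L=rotR(-0.008,0); k=np.array([531,-276.4,70]); H=36
rows([(p-80*r[:,2],r,0,30),(*tcp([555,200,173],L,H),0),(*tcp(k+[0,-0,65],L,H),0)],op=0)
E
```

```text
t: 9.8
tool_pos: [572.5, 294.6, 110.1]
eef_rot: [3.14, -0.603, 3.121]
force: [0.2, 0.4, 0.3]
opening: 0.537
grip_force: 0.0
t: 10.1
tool_pos: [572.1, 294.9, 109.5]
eef_rot: [3.14, -0.604, 3.121]
force: [1.7, 1.7, 2.6]
opening: 0.384
grip_force: 29.7
[[-0.0,0.0,-2.67,0.0,0.0,0.0,0],[-0.0,0.0,-2.67,0.0,0.0,0.0,0],[-0.0,0.0,-2.66,0.0,0.0,0.0,0],[1.38,-1.9,0.13,0.001,-0.121,-0.002,0],[1.39,-1.9,-0.03,0.001,-0.121,-0.003,0],[1.38,-1.9,-0.2,0.001,-0.121,-0.002,0],[1.35,-1.89,-0.36,0.001,-0.121,-0.003,0],[1.3,-1.89,-0.52,0.001,-0.12,-0.002,0]]
[[0.18,-4.33,0.35,-0.0,-0.0,-0.0,0],[0.18,-4.33,0.34,-0.0,-0.0,-0.0,0],[0.18,-4.33,0.35,-0.0,-0.0,-0.0,0],[0.18,-4.33,0.34,-0.0,-0.0,-0.0,0],[0.18,-4.33,0.35,-0.0,-0.0,-0.0,0],[0.18,-4.33,0.34,-0.0,-0.0,-0.0,0],[0.18,-4.34,0.35,-0.0,-0.0,-0.0,0],[0.18,-4.33,0.34,-0.0,-0.0,-0.0,0]]
[[0.19,-4.34,0.35,-0.0,-0.0,-0.0,0],[0.18,-4.33,0.34,-0.0,-0.0,-0.0,0],[0.19,-4.34,0.35,-0.0,-0.0,-0.0,0]]
```

```bash
python3 -m pendant '[[0,0,-2,0,0,0,0],[0,0,-3,0,0,0,0],[0,0,-3,0,0,0,0],[1.4,-1.9,0.1,0,-0.121,-0.002,0],[1.4,-1.9,0,0,-0.121,-0.003,0],[1.4,-1.9,-0.2,0,-0.121,-0.002,0],[1.4,-1.9,-0.4,0,-0.121,-0.003,0],[1.3,-1.9,-0.5,0,-0.12,-0.002,0]]'
python3 -m pendant '[[0.2,-3,0.3,0,0,0,0],[0.2,-4.4,0.3,0,0,0,0],[0.2,-4.4,0.3,0,0,0,0],[0.2,-4.4,0.3,0,0,0,0],[0.2,-4.4,0.4,0,0,0,0],[0.2,-4.4,0.4,0,0,0,0],[0.2,-4.4,0.4,0,0,0,0],[0.2,-4.4,0.4,0,0,0,0]]'
python3 -m pendant '[[0.2,-4.4,0.4,0,0,0,0],[0.2,-4.4,0.3,0,0,0,0],[0.2,-3,0.3,0,0,0,0],[0,-1.9,0,0,0,0,0],[0,0,0,0,0,0,0]]'
cat > w.py <<'E'
from plan import *
f,W=grab("wrist"); np.savez("w.npz",img=f['img'],W=W)
img=f['img']; p,r=cur(); print("tcp",p.round(1))
F=np.isfinite(W).all(2)
top=F&(abs(W[...,2]-(p[2]+21))<8)&(abs(W[...,1]-p[1])<15)&(abs(W[...,0]-p[0])<20)
k,l,st,ce=cv2.connectedComponentsWithStats((top&(img.min(2)>90)).astype(np.uint8))
i=1+np.argmax(st[1:,4]); print("dot",st[i,4],ce[i],np.nanmedian(W[l==i],0).round(1))
A=W[top];u,_,vt=np.linalg.svd(A-A.mean(0),full_matrices=False); print("hubtop",len(A),A.mean(0).round(1),"n",(vt[2]*np.sign(vt[2,2])).round(3))
b=F&(abs(W[...,1]-p[1])<18)&(W[...,0]<p[0]-35)&(W[...,0]>p[0]-85)&(W[...,2]>p[2]-60); B=W[b]
c=np.linalg.lstsq(np.c_[B,np.ones(len(B))][:,[0,1,3]],B[:,2],rcond=None)[0]; print("blade slope x,y",len(B),c.round(3))
kn=F&(W[...,2]>66)&(W[...,2]<74)&(abs(W[...,0]-531)<6)
B=W[kn]; B=B[np.argsort(B[:,1])]
for g in np.split(B,np.where(np.diff(B[:,1])>15)[0]+1):
    if len(g)>30: print("knife",len(g),g.mean(0).round(1),g[:,1].min().round(1),g[:,1].max().round(1))
E
python3 w.py
```

```text
t: 10.9
tool_pos: [553.2, 198.8, 209.5]
eef_rot: [3.138, 0.004, 3.132]
force: [-0.1, 0.1, -2.6]
opening: 0.381
grip_force: 29.6
t: 11.7
tool_pos: [533.9, -139.8, 179.3]
eef_rot: [3.137, -0.002, 3.132]
force: [1.2, 0.1, -2.4]
opening: 0.379
grip_force: 29.6
t: 12.2
tool_pos: [526.9, -276.7, 168.6]
eef_rot: [3.137, -0.001, 3.129]
force: [-0.8, 0.7, -3.9]
opening: 0.381
grip_force: 29.6
tcp [ 526.9 -275.2  168.7]
dot 499 [320.52104208 311.31663327] [ 527.3 -277.3  189.1]
hubtop 3918 [ 523.2 -275.2  188.3] n [-0.071 -0.046  0.996]
blade slope x,y 6339 [-6.00000e-03 -1.11000e-01  1.11945e+02]
knife 61 [ 530.9 -348.4   69.8] -350.5 -344.4
knife 271 [ 531.5 -184.5   69.5] -207.3 -161.7
```

```bash
python3 -m pendant '[[-0.3,0,1,0,0,0,0],[0,0,3,0,0,0,0],[0,0,2.5,0,0,0,0],[0,0,1.2,0,0,0,0],[0,0,0.5,0,0,0,0],[0,0,0.2,0,0,0,0],[0,0,0.1,0,0,0,0],[0,0,0,0,0,0,0]]';  python3 -m pendant '[[0,0,0.1,0,0,0,0],[0,0,0,0,0,0,0]]'; python3 -m pendant '[[0,0,0.1,0,0,0,0],[0,0,0,0,0,0,0]]'
```

```text
t: 13.05
tool_pos: [530.4, -274.7, 84.8]
eef_rot: [3.138, 0.0, 3.132]
force: [0.4, -0.1, -3.0]
opening: 0.381
grip_force: 29.6
t: 13.25
tool_pos: [530.2, -274.7, 83.4]
eef_rot: [3.138, -0.0, 3.132]
force: [-0.5, -0.1, -2.5]
opening: 0.383
grip_force: 29.6
t: 13.45
tool_pos: [530.0, -274.6, 82.0]
eef_rot: [3.137, -0.001, 3.132]
force: [-0.5, -0.4, -4.2]
opening: 0.377
grip_force: 29.6
```

```bash
python3 -m pendant '[[0,-0.1,0.1,0,0,0,0],[0,0,0,0,0,0,0]]'; python3 -m pendant '[[0,0,0.1,0,0,0,0],[0,0,0,0,0,0,0]]'
```

```text
t: 13.65
tool_pos: [530.1, -275.6, 81.2]
eef_rot: [3.137, -0.001, 3.132]
force: [0.9, 1.0, 0.1]
opening: 0.381
grip_force: 29.6
t: 13.85
tool_pos: [530.3, -275.6, 80.8]
eef_rot: [3.138, -0.0, 3.132]
force: [-2.2, 2.1, 6.3]
opening: 0.38
grip_force: 29.7
```

```bash
python3 -m pendant '[[0,0,0,0,0,0,0.45],[0,0,0,0,0,0,0.65],[0,0,0,0,0,0,0.65],[0,0,-1.5,0,0,0,0.65],[0,0,-3,0,0,0,0.65],[0,0,-4,0,0,0,0.65],[0,0,-4,0,0,0,0.65]]'
python3 - <<'E'
from plan import *
Rr=rotR(-0.018,np.radians(35)); o=np.array([586.1,374.7,125.7])-60*Rr[:,2]; print(o)
rows([(np.array([540,-100,210]),cur()[1]),(np.array([610,170,235]),rotR(-.013,.25)@D),tcp(o,Rr,120)],op=0.65)
E
```

```text
t: 14.55
tool_pos: [529.9, -276.0, 206.1]
eef_rot: [3.137, -0.002, 3.132]
force: [0.0, 0.5, 0.5]
opening: 0.65
grip_force: 0.0
[551.69098883 375.3194291   76.55087734]
[[-0.21,4.4,-0.08,0.0,0.0,0.0,0.65],[-0.21,4.4,-0.08,0.0,0.0,0.0,0.65],[-0.2,4.41,-0.07,0.0,0.0,0.0,0.65],[-0.21,4.4,-0.08,0.0,0.0,0.0,0.65],[-0.96,3.87,-0.34,0.001,0.035,0.001,0.65],[-0.94,3.87,-0.38,0.001,0.036,0.0,0.65],[-0.93,3.87,-0.41,0.0,0.035,0.0,0.65],[-0.92,3.87,-0.45,0.001,0.036,0.001,0.65]]
[[-0.89,3.87,-0.48,0.0,0.035,0.0,0.65],[-0.88,3.87,-0.52,0.001,0.036,0.001,0.65],[-0.85,3.87,-0.55,0.0,0.035,0.0,0.65],[-0.45,4.08,1.13,-0.0,0.072,0.001,0.65],[-0.53,4.08,1.09,-0.0,0.072,0.001,0.65],[-0.6,4.09,1.05,-0.001,0.072,0.001,0.65],[-0.67,4.08,1.01,-0.0,0.073,0.001,0.65],[-0.74,4.09,0.96,-0.001,0.072,0.001,0.65]]
```

```bash
python3 -m pendant '[[-0.2,4.4,-0.1,0,0,0,0.65],[-0.2,4.4,-0.1,0,0,0,0.65],[-0.2,4.4,-0.1,0,0,0,0.65],[-0.2,4.4,-0.1,0,0,0,0.65],[-1,3.9,-0.3,0.001,0.035,0,0.65],[-0.9,3.9,-0.4,0.001,0.036,0,0.65],[-0.9,3.9,-0.4,0,0.035,0,0.65],[-0.9,3.9,-0.5,0.001,0.036,0.001,0.65]]'
python3 -m pendant '[[-0.9,3.9,-0.5,0,0.035,0,0.65],[-0.9,3.9,-0.5,0,0.036,0.001,0.65],[-0.9,3.9,-0.6,0,0.035,0,0.65],[-0.5,4.1,1.1,0,0.072,0.001,0.65],[-0.5,4.1,1.1,0,0.072,0.001,0.65],[-0.6,4.1,1.1,0,0.072,0.001,0.65],[-0.7,4.1,1,0,0.073,0.001,0.65],[-0.7,4.1,1,0,0.072,0.001,0.65]]'
python3 -m pendant '[[0,0,0,0,0,0,0.65]]'
python3 - <<'E'
from plan import *
Rr=rotR(-0.018,np.radians(35)); o=np.array([551.7,375.3,76.55])
rows([tcp(o,Rr,105),(*tcp(o,Rr,37),.65,30)],op=0.65)
f,W=grab("wrist"); img=f['img']; n=Rr[:,2]
k,l,st,ce=cv2.connectedComponentsWithStats(((img.min(2)>90)&(abs(W@n-438)<5)).astype(np.uint8))
for i in range(1,k):
    if st[i,4]>20: print("dot",st[i,4],ce[i],np.nanmedian(W[l==i],0).round(1))
E
```

```text
t: 15.35
tool_pos: [579.5, 57.0, 224.5]
eef_rot: [3.141, -0.144, 3.131]
force: [0.8, -0.6, 0.2]
opening: 0.65
grip_force: 0.0
t: 16.15
tool_pos: [620.2, 378.5, 174.2]
eef_rot: [-3.14, -0.613, 3.125]
force: [1.1, 0.3, 0.7]
opening: 0.652
grip_force: 0.0
t: 16.25
tool_pos: [618.6, 380.9, 168.6]
eef_rot: [-3.137, -0.619, 3.127]
force: [-0.6, -0.7, -1.8]
opening: 0.65
grip_force: 0.0
[[0.18,-0.67,0.88,-0.006,-0.008,0.003,0.65],[0.0,-0.0,2.27,0.0,-0.0,-0.0,0.65],[0.0,-0.0,2.26,0.0,-0.0,-0.0,0.65],[0.0,-0.0,2.27,0.0,-0.0,-0.0,0.65]]
dot 255 [311.9372549  255.14509804] [586.  374.8 125.7]
```

```bash
python3 -m pendant '[[0.2,-0.7,0.9,-0.006,-0.008,0.003,0.65],[0,0,3,0,0,0,0.65],[0,0,2.2,0,0,0,0.65],[0,0,1.2,0,0,0,0.65],[0,0,0.5,0,0,0,0.65],[0,0,0,0,0,0,0.65],[0,0,0,0,0,0,0.2],[0,0,0,0,0,0,0]]'
python3 -m pendant '[[0,0,0,0,0,0,0],[0,0,0,0,0,0,0],[0,0,0,0,0,0,0]]'
python3 - <<'E'
from plan import *
p,r=cur(); L=rotR(-0.008,0); k=np.array([531.5,-184.4,70]); H=38
rows([(p-80*r[:,2],r,0,30),(*tcp([555,280,173],L,H),0),(*tcp(k+[0,-0,65],L,H),0)],op=0)
E
```

```text
t: 17.1
tool_pos: [575.0, 371.0, 112.4]
eef_rot: [3.138, -0.6, 3.121]
force: [-0.0, 0.0, -0.8]
opening: 0.534
grip_force: 0.0
t: 17.4
tool_pos: [574.6, 371.2, 112.0]
eef_rot: [3.138, -0.601, 3.121]
force: [1.6, 0.9, 2.2]
opening: 0.386
grip_force: 29.6
[[-0.0,0.0,-2.67,0.0,0.0,0.0,0],[-0.0,0.0,-2.67,0.0,0.0,0.0,0],[-0.0,0.0,-2.66,0.0,0.0,0.0,0],[1.41,-1.83,0.16,0.001,-0.12,-0.003,0],[1.43,-1.82,-0.01,0.001,-0.12,-0.003,0],[1.42,-1.82,-0.17,0.002,-0.12,-0.002,0],[1.39,-1.82,-0.34,0.001,-0.121,-0.003,0],[1.35,-1.81,-0.51,0.002,-0.12,-0.002,0]]
[[0.18,-4.22,0.35,0.0,-0.0,-0.0,0],[0.18,-4.22,0.34,0.0,-0.0,-0.0,0],[0.18,-4.22,0.35,0.0,-0.0,-0.0,0],[0.18,-4.22,0.34,0.0,-0.0,-0.0,0],[0.18,-4.22,0.35,0.0,-0.0,-0.0,0],[0.18,-4.23,0.34,0.0,-0.0,-0.0,0],[0.18,-4.22,0.35,0.0,-0.0,-0.0,0],[0.18,-4.23,0.34,0.0,-0.0,-0.0,0]]
[[0.18,-4.22,0.35,0.0,-0.0,-0.0,0],[0.18,-4.23,0.34,0.0,-0.0,-0.0,0],[0.17,-4.22,0.35,0.0,-0.0,-0.0,0]]
```

```bash
python3 -m pendant '[[0,0,-2,0,0,0,0],[0,0,-3,0,0,0,0],[0,0,-3,0,0,0,0],[1.4,-1.8,0.2,0,-0.12,-0.003,0],[1.4,-1.8,0,0,-0.12,-0.003,0],[1.4,-1.8,-0.2,0,-0.12,-0.002,0],[1.4,-1.8,-0.3,0,-0.121,-0.003,0],[1.3,-1.8,-0.5,0,-0.12,-0.002,0]]'
python3 -m pendant '[[0.2,-3,0.3,0,0,0,0],[0.2,-4.3,0.3,0,0,0,0],[0.2,-4.3,0.3,0,0,0,0],[0.2,-4.3,0.3,0,0,0,0],[0.2,-4.3,0.4,0,0,0,0],[0.2,-4.3,0.4,0,0,0,0],[0.2,-4.3,0.4,0,0,0,0],[0.2,-4.3,0.4,0,0,0,0]]'
python3 -m pendant '[[0.1,-4.3,0.4,0,0,0,0],[0.1,-4.3,0.3,0,0,0,0],[0.1,-3,0.3,0,0,0,0],[0,-1.3,0,0,0,0,0],[0,0,0,0,0,0,0]]'
python3 w.py
```

```text
t: 18.2
tool_pos: [554.6, 279.9, 209.9]
eef_rot: [3.136, 0.004, 3.132]
force: [0.9, -1.1, -2.1]
opening: 0.382
grip_force: 29.5
t: 19.0
tool_pos: [535.4, -51.5, 179.3]
eef_rot: [3.136, -0.002, 3.132]
force: [1.2, 1.1, -3.4]
opening: 0.385
grip_force: 29.5
t: 19.5
tool_pos: [531.5, -179.9, 168.5]
eef_rot: [3.135, -0.002, 3.13]
force: [0.4, -0.2, -2.4]
opening: 0.386
grip_force: 29.5
tcp [ 531.5 -178.7  168.6]
dot 481 [320.40748441 311.97505198] [ 533.2 -180.8  187.1]
hubtop 3690 [ 529.3 -178.6  186.5] n [-0.042 -0.066  0.997]
blade slope x,y 6257 [-1.00000e-02 -9.10000e-02  1.26705e+02]
knife 108 [ 530.9 -349.1   70. ] -352.6 -344.6
knife 59 [ 531.1 -256.    70. ] -258.0 -252.3
knife 46 [ 531.3 -203.3   69.7] -207.4 -199.1
```

```bash
python3 -m pendant '[[0.2,-0.4,1,0,0,0,0],[0,0,3,0,0,0,0],[0,0,2.4,0,0,0,0],[0,0,1.1,0,0,0,0],[0,0,0.5,0,0,0,0],[0,0,0.2,0,0,0,0],[0,0,0.1,0,0,0,0],[0,0,0,0,0,0,0]]';  python3 -m pendant '[[0,0,0.1,0,0,0,0],[0,0,0,0,0,0,0]]'; python3 -m pendant '[[0,0,0.1,0,0,0,0],[0,0,0,0,0,0,0]]'
```

```text
t: 20.35
tool_pos: [530.0, -182.3, 86.5]
eef_rot: [3.136, 0.0, 3.132]
force: [-0.1, 0.3, -2.4]
opening: 0.384
grip_force: 29.5
t: 20.55
tool_pos: [529.8, -182.3, 85.1]
eef_rot: [3.136, -0.0, 3.132]
force: [-1.0, 0.2, -4.1]
opening: 0.384
grip_force: 29.5
t: 20.75
tool_pos: [529.7, -182.3, 83.8]
eef_rot: [3.136, -0.001, 3.132]
force: [-0.2, 1.0, -2.7]
opening: 0.384
grip_force: 29.5
```

```bash
python3 -m pendant '[[0,-0.1,0.1,0,0,0,0],[0,0,0,0,0,0,0]]'; python3 -m pendant '[[0,0,0.1,0,0,0,0],[0,0,0,0,0,0,0]]'
```

```text
t: 20.95
tool_pos: [529.7, -183.1, 83.1]
eef_rot: [3.135, -0.001, 3.131]
force: [-1.3, 3.2, 3.4]
opening: 0.381
grip_force: 29.6
t: 21.15
tool_pos: [529.9, -183.0, 82.6]
eef_rot: [3.136, -0.0, 3.132]
force: [-1.8, 5.2, 9.3]
opening: 0.383
grip_force: 29.7
```

```bash
python3 -m pendant '[[0,0,0,0,0,0,0.45],[0,0,0,0,0,0,0.65],[0,0,0,0,0,0,0.65],[0,0,-1.5,0,0,0,0.65],[0,0,-3,0,0,0,0.65],[0,0,-4,0,0,0,0.65],[0,-1.5,-4,0,0,0,0.65],[-1,-2.5,-4,0,0,0,0.65]]'
python3 -m pendant '[[-2,-2,-2,0,0,0,0.65],[-2,-2,-2,0,0,0,0.65],[-1,-1,-1,0,0,0,0.65],[0,0,0,0,0,0,0.65],[0,0,0,0,0,0,0.65]]'
python3 - <<'E'
from h import *
f,W=grab("wrist"); save(f,"pics/w5.png"); np.savez("w5.npz",img=f['img'],W=W)
img=f['img'];F=np.isfinite(W).all(2)
for y in (-368.4,-276.4,-184.4):
    dk=F&(img.max(2)<70)&(abs(W[...,1]-y)<15)
    for a,b in ((-80,-35),(35,80)):
        m=dk&(W[...,0]>531+a)&(W[...,0]<531+b)&(W[...,2]>19)
        B=W[m]
        if len(B)>200:
            c=np.linalg.lstsq(np.c_[B[:,:2]-[531,y],np.ones(len(B))],B[:,2],rcond=None)[0]; print(y,a,len(B),"slope",c.round(3),"deg",np.degrees(np.arctan(c[0])).round(1))
    m=F&(abs(W[...,1]-y)<17)&(abs(W[...,0]-531)<45)&(W[...,2]>88); B=W[m]
    u,_,vt=np.linalg.svd(B-B.mean(0),full_matrices=False); print("  top",len(B),B.mean(0).round(1),(vt[2]*np.sign(vt[2,2])).round(3))
E
```

```text
t: 21.95
tool_pos: [538.7, -223.8, 248.4]
eef_rot: [3.135, -0.001, 3.133]
force: [0.2, -0.0, -1.5]
opening: 0.652
grip_force: 0.0
t: 22.45
tool_pos: [588.5, -274.8, 295.3]
eef_rot: [3.135, -0.002, 3.131]
force: [-0.1, 0.4, -0.2]
opening: 0.649
grip_force: 0.0
-368.4 -80 1458 slope [-0.334 -0.182 50.201] deg -18.5
-368.4 35 734 slope [-0.332  0.188 49.612] deg -18.3
  top 1589 [ 540.1 -364.5  165.9] [ 0.037 -0.998  0.048]
-276.4 -80 1050 slope [ 0.333 -0.188 50.354] deg 18.4
-276.4 35 1196 slope [ 0.338  0.181 49.902] deg 18.7
  top 21350 [ 560.5 -276.3  390.8] [-0.992  0.008  0.124]
-184.4 -80 1189 slope [ 3.400e-02 -1.680e-01  5.119e+01] deg 1.9
-184.4 35 1067 slope [2.2000e-02 1.0600e-01 5.1978e+01] deg 1.2
  top 3980 [ 552.7 -195.6  300.2] [0.102 0.994 0.042]
```

View pics/w5.png

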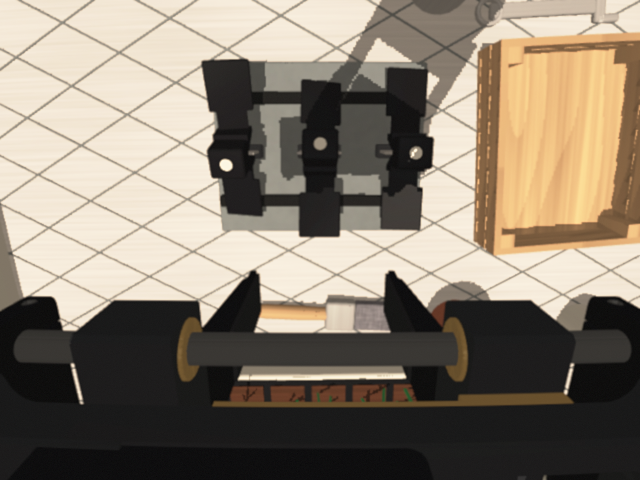

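The wrist view shows the rotor on knife_2, with its dot at (416,153), staying level at 1–2°. The rotors on knife_0, dot (226,165), and knife_1, dot (320,144), tip to opposite sides at about 18.5°.

```bash
python3 - <<'E'
from plan import *
d=np.load("w5.npz");W=d['W'];img=d['img'];F=np.isfinite(W).all(2)
for y,pt,(u,v) in ((-368.4,.322,(226,165)),(-276.4,-.324,(320,144)),(-184.4,-.02,(416,153))):
    dot=np.nanmedian(W[v-2:v+3,u-2:u+3].reshape(-1,3),0)
    dk=F&(img.max(2)<70)&(abs(W[...,1]-y)<40)&(W[...,2]>19)&(W[...,2]<95)
    mids=[]
    for x in list(range(465,500,5))+list(range(575,605,5)):
        B=W[dk&(abs(W[...,0]-x)<2.5)]
        if len(B)>20:
            mids.append([x,(np.percentile(B[:,1],1)+np.percentile(B[:,1],99))/2,np.ptp(B[:,1])])
    mids=np.array(mids); c=np.polyfit(mids[:,0]-531,mids[:,1],1,w=(abs(mids[:,2]-46)<6)+1e-3); yaw=np.arctan(c[0])
    Rr=rotR(yaw,pt); o=dot-60*Rr[:,2]; print("dot",dot.round(1),"yaw",yaw.round(3),"mid y at 531",c[1].round(1),"widths",mids[:,2].round().tolist(),"origin",o.round(1),"notch",(o+30*Rr[:,2]).round(1))
E
```

```text
dot [ 540.2 -367.    99.9] yaw -0.009 mid y at 531 -366.7 widths [58.0, 58.0, 59.0, 43.0, 44.0, 32.0, 30.0, 44.0, 46.0, 67.0, 67.0, 65.0, 44.0] origin [ 521.2 -366.8   42.9] notch [ 530.7 -366.9   71.4]
dot [ 521.4 -274.9   99.5] yaw -0.03 mid y at 531 -274.9 widths [80.0, 79.0, 77.0, 51.0, 44.0, 44.0, 43.0, 44.0, 44.0, 78.0, 80.0, 79.0, 48.0] origin [ 540.5 -275.4   42.7] notch [ 531.  -275.2   71.1]
dot [ 530.6 -181.8  101. ] yaw -0.021 mid y at 531 -183.0 widths [63.0, 63.0, 61.0, 51.0, 45.0, 43.0, 43.0, 43.0, 44.0, 62.0, 62.0, 62.0, 43.0] origin [ 531.8 -181.8   41. ] notch [ 531.2 -181.8   71. ]
```

```bash
python3 - <<'E'
from plan import *
Rr=rotR(-0.012,-.324); o=np.array([540.5,-275.2,42])
rows([(*tcp(o,Rr,130),.65),(*tcp(o,Rr,40),.65,40)],op=0.65)
E
```

```text
[[2.22,-0.05,3.25,0.002,-0.082,0.0,0.65],[2.48,-0.04,3.06,0.002,-0.081,0.0,0.65],[2.72,-0.04,2.85,0.002,-0.082,0.0,0.65],[2.95,-0.03,2.62,0.001,-0.081,0.001,0.65],[-0.0,-0.0,3.0,0.0,-0.0,-0.0,0.65],[-0.0,-0.0,3.0,0.0,-0.0,-0.0,0.65],[-0.01,-0.0,3.0,0.0,-0.0,-0.0,0.65]]
```

```bash
python3 -m pendant '[[2.2,0,3.3,0,-0.082,0,0.65],[2.5,-0.1,3.1,0,-0.081,0,0.65],[2.7,0,2.8,0,-0.082,0,0.65],[2.9,0,2.6,0,-0.081,0,0.65],[0,0,2,0,0,0,0.65],[0,0,0,0,0,0,0.65]]'
python3 - <<'E'
from plan import *
Rr=rotR(-0.012,-.324); o=np.array([540.5,-275.2,42])
rows([(*tcp(o,Rr,40),.65,40)],op=0.65)
E
```

```text
t: 23.1
tool_pos: [505.2, -273.2, 144.9]
eef_rot: [3.132, 0.321, 3.128]
force: [-1.1, -0.1, 0.3]
opening: 0.648
grip_force: 0.0
[[-0.05,-0.11,3.44,0.004,-0.001,-0.001,0.65],[-0.04,-0.09,3.44,0.005,-0.002,-0.001,0.65]]
```

```bash
python3 -m pendant '[[-0.1,-0.1,3,0.004,0,0,0.65],[0,-0.1,2.5,0.005,0,0,0.65],[0,0,1.1,0,0,0,0.65],[0,0,0.3,0,0,0,0.65],[0,0,0,0,0,0,0.3],[0,0,0,0,0,0,0],[0,0,0,0,0,0,0],[0,0,0,0,0,0,0]]'
python3 - <<'E'
from plan import *
p,r=cur(); print(p,sensors.observe()['opening'],sensors.observe()['force'])
y=np.radians(3.9); C=np.array([529.3,11.7,0]); ex=np.array([np.cos(y),np.sin(y),0]); ey=np.array([-np.sin(y),np.cos(y),0])
print("slots",C-40*ey,C+40*ey)
L=rotR(y,0)
rows([(p+[0,0,60],r,0,30),(np.array([530,-240,190]),rotR(0,0)@D,0),(*tcp(C+40*ey+[0,0,90],L,40),0)],op=0)
E
```

```text
t: 23.9
tool_pos: [529.9, -276.5, 82.8]
eef_rot: [-3.139, 0.326, 3.13]
force: [-2.3, -3.0, 3.3]
opening: 0.374
grip_force: 30.0
[ 529.88944987 -276.45556922   82.7862093 ] 0.37395661404245445 [-2.32085547 -3.04516808  3.25856592]
slots [532.02061163 -28.20737115   0.        ] [526.57938837  51.60737115   0.        ]
[[-0.64,-0.01,-1.89,0.0,0.0,0.0,0],[-0.64,-0.0,-1.9,0.0,0.0,0.0,0],[-0.64,-0.01,-1.89,0.0,0.0,0.0,0],[-0.49,1.21,-1.5,-0.002,0.109,-0.004,0],[-0.33,1.21,-1.54,-0.001,0.108,-0.004,0],[-0.18,1.22,-1.57,-0.002,0.109,-0.004,0],[0.05,4.17,0.86,0.0,-0.0,-0.01,0],[0.01,4.17,0.86,0.0,-0.0,-0.01,0]]
[[-0.03,4.16,0.86,0.0,-0.0,-0.01,0],[-0.08,4.16,0.86,0.0,-0.0,-0.01,0],[-0.12,4.16,0.86,0.0,-0.0,-0.009,0],[-0.15,4.17,0.85,0.0,-0.0,-0.01,0],[-0.19,4.16,0.86,0.0,-0.0,-0.009,0]]
```

```bash
python3 -m pendant '[[-0.5,0,-1.5,0,0,0,0],[-0.7,0,-2.1,0,0,0,0],[-0.7,0,-2.1,0,0,0,0],[-0.5,1.2,-1.5,0,0.109,-0.004,0],[-0.3,1.2,-1.5,0,0.108,-0.004,0],[-0.2,1.2,-1.6,0,0.109,-0.004,0],[0,4.2,0.5,0,0,-0.01,0],[0,4.2,0.8,0,0,-0.01,0]]'
python3 -m pendant '[[0,4.2,0.9,0,0,-0.01,0],[-0.1,4.2,0.9,0,0,-0.01,0],[-0.1,4.2,0.9,0,0,-0.01,0],[-0.2,4.2,0.9,0,0,-0.01,0],[-0.2,3,0.9,0,0,-0.01,0],[0,1,0,0,0,0,0],[0,0,0,0,0,0,0]]'
python3 - <<'E'
from plan import *
y=np.radians(3.9); C=np.array([529.3,11.7,0]); ey=np.array([-np.sin(y),np.cos(y),0])
rows([(*tcp(C+40*ey+[0,0,48],rotR(y,0),40),0)],op=0)
E
sed -i '/^kn=/,$d' w.py; python3 w.py
```

```text
t: 24.7
tool_pos: [529.9, -155.4, 176.2]
eef_rot: [-3.137, 0.0, -3.123]
force: [0.8, 0.4, -3.9]
opening: 0.376
grip_force: 29.9
t: 25.4
tool_pos: [527.2, 52.5, 130.0]
eef_rot: [-3.137, -0.002, -3.071]
force: [0.2, -0.6, -3.0]
opening: 0.377
grip_force: 29.9
[[0.06,-0.07,4.2,-0.004,-0.002,0.003,0]]
tcp [527.5  51.5 130.2]
dot 508 [321.89173228 300.49212598] [523.1  52.3 148.5]
hubtop 4200 [521.8  51.3 147.8] n [-0.015 -0.01   1.   ]
blade slope x,y 6084 [ 4.0000e-02 -1.2900e-01  8.6237e+01]
```

```bash
python3 -m pendant '[[-0.3,0,1,0,0.04,0.003,0],[0,0,3,0,0,0,0],[0,0,2,0,0,0,0],[0,0,1,0,0,0,0],[0,0,0.5,0,0,0,0],[0,0,0.2,0,0,0,0],[0,0,0,0,0,0,0]]'; python3 -m pendant '[[0,0,0.1,0,0,0,0],[0,0,0,0,0,0,0]]'; python3 -m pendant '[[0,0,0.1,0,0,0,0],[0,0,0,0,0,0,0]]'
```

```text
t: 26.15
tool_pos: [528.0, 51.1, 53.5]
eef_rot: [-3.137, -0.04, -3.076]
force: [0.2, 0.6, -3.5]
opening: 0.374
grip_force: 29.9
t: 26.35
tool_pos: [527.8, 51.4, 52.5]
eef_rot: [-3.137, -0.04, -3.076]
force: [0.6, 0.4, -2.6]
opening: 0.377
grip_force: 29.9
t: 26.55
tool_pos: [527.6, 51.4, 51.3]
eef_rot: [-3.137, -0.041, -3.076]
force: [-2.2, -1.1, 1.0]
opening: 0.376
grip_force: 29.9
```

```bash
python3 -m pendant '[[0,0,0.1,0,0,0,0],[0,0,0,0,0,0,0]]'; python3 -m pendant '[[0,0,0.1,0,0,0,0],[0,0,0,0,0,0,0]]'
```

```text
t: 26.75
tool_pos: [527.5, 51.4, 50.9]
eef_rot: [-3.137, -0.041, -3.076]
force: [-4.3, -0.8, 11.2]
opening: 0.374
grip_force: 30.0
t: 26.95
tool_pos: [527.6, 51.4, 50.7]
eef_rot: [-3.137, -0.04, -3.076]
force: [-6.7, -1.1, 22.7]
opening: 0.378
grip_force: 30.0
```

```bash
python3 -m pendant '[[0,0,0,0,0,0,0.45],[0,0,0,0,0,0,0.6],[0,0,0,0,0,0,0.6],[0,0,-1.5,0,0,0,0.6],[0,0,-3,0,0,0,0.6],[0,0,-4,0,0,0,0.6],[0,0,-4,0,0,0,0.65]]'
python3 - <<'E'
from plan import *
Rr=rotR(-0.010,.322); o=np.array([521.2,-367.3,42]); p,r=cur()
rows([(np.array([530,-250,205]),rotR(0,.0)@D),(*tcp(o,Rr,120),.65)],op=0.65)
E
```

```text
t: 27.65
tool_pos: [532.4, 52.3, 174.9]
eef_rot: [-3.137, -0.042, -3.076]
force: [0.5, -0.1, -0.4]
opening: 0.628
grip_force: 0.0
[[0.34,-4.31,-0.4,-0.001,-0.006,0.009,0.65],[0.29,-4.31,-0.4,-0.001,-0.006,0.009,0.65],[0.25,-4.31,-0.41,-0.001,-0.006,0.01,0.65],[0.21,-4.32,-0.42,-0.001,-0.006,0.009,0.65],[0.17,-4.32,-0.42,-0.001,-0.006,0.01,0.65],[0.12,-4.31,-0.43,-0.0,-0.006,0.009,0.65],[0.08,-4.32,-0.43,-0.001,-0.006,0.01,0.65],[-0.97,-3.92,1.64,-0.0,0.107,0.003,0.65]]
[[-1.16,-3.92,1.52,-0.001,0.107,0.003,0.65],[-1.32,-3.92,1.39,-0.0,0.108,0.004,0.65]]
```

```bash
python3 -m pendant '[[0.3,-3,-0.4,0,-0.006,0.009,0.65],[0.3,-4.3,-0.4,0,-0.006,0.009,0.65],[0.3,-4.3,-0.4,0,-0.006,0.01,0.65],[0.2,-4.3,-0.4,0,-0.006,0.009,0.65],[0.2,-4.3,-0.4,0,-0.006,0.01,0.65],[0.1,-4.3,-0.4,0,-0.006,0.009,0.65],[0.1,-4.3,-0.4,0,-0.006,0.01,0.65],[-0.9,-3.9,1.6,0,0.107,0.003,0.65]]'
python3 -m pendant '[[-1.1,-3.9,1.4,0,0.107,0.003,0.65],[-1.3,-3.9,1.3,0,0.108,0.004,0.65],[0,-1.3,0,0,0,0,0.65],[0,0,0,0,0,0,0.65]]'
python3 - <<'E'
from plan import *
Rr=rotR(-0.010,.322); o=np.array([521.2,-367.3,42])
rows([(*tcp(o,Rr,90),.65,40),(*tcp(o,Rr,40),.65,40)],op=0.65)
print(sensors.observe()['qpos'].round(2))
E
```

```text
t: 28.45
tool_pos: [536.7, -277.7, 190.7]
eef_rot: [-3.134, -0.103, 3.135]
force: [1.0, 0.2, 0.7]
opening: 0.652
grip_force: 0.0
t: 28.85
tool_pos: [556.5, -367.5, 155.9]
eef_rot: [-3.135, -0.322, 3.128]
force: [0.1, 0.3, 0.5]
opening: 0.653
grip_force: 0.0
[[-0.26,0.0,2.92,-0.005,-0.0,-0.003,0.65],[0.0,0.0,2.5,-0.0,-0.0,-0.0,0.65],[0.0,0.01,2.5,-0.0,-0.0,-0.0,0.65]]
[-0.61  0.72  1.31 -0.19  1.38 -2.11]
```

```bash
python3 -m pendant '[[-0.2,0,2.9,-0.005,0,-0.003,0.65],[0,0,2.5,0,0,0,0.65],[0,0,1.7,0,0,0,0.65],[0,0,0.7,0,0,0,0.65],[0,0,0,0,0,0,0.3],[0,0,0,0,0,0,0],[0,0,0,0,0,0,0],[0,0,0,0,0,0,0]]'
python3 - <<'E'
from plan import *
p,r=cur(); print(sensors.observe()['opening'],sensors.observe()['force'])
y=np.radians(3.9); C=np.array([529.3,11.7,0]); ey=np.array([-np.sin(y),np.cos(y),0])
rows([(p+[0,0,60],r,0,30),(np.array([530,-330,200]),rotR(0,0)@D,0),(*tcp(C-40*ey+[0,0,110],rotR(y,0),40),0)],op=0)
E
```

```text
t: 29.65
tool_pos: [534.6, -366.6, 84.3]
eef_rot: [-3.139, -0.319, 3.132]
force: [2.0, 2.1, 3.6]
opening: 0.374
grip_force: 30.0
0.3740430191131759 [2.04568268 2.14153774 3.56836286]
[[0.63,-0.01,-1.9,0.0,0.0,0.0,0],[0.63,-0.0,-1.9,0.0,0.0,0.0,0],[0.62,-0.01,-1.9,0.0,0.0,0.0,0],[0.74,1.21,-1.71,-0.0,-0.106,-0.003,0],[0.55,1.22,-1.78,-0.001,-0.107,-0.003,0],[0.36,1.22,-1.83,-0.0,-0.106,-0.003,0],[-0.03,4.31,0.71,-0.0,-0.0,-0.01,0],[-0.07,4.31,0.71,-0.0,-0.0,-0.01,0]]
[[-0.12,4.31,0.71,-0.0,-0.0,-0.01,0],[-0.16,4.31,0.71,-0.0,-0.0,-0.009,0],[-0.2,4.31,0.72,-0.0,-0.0,-0.01,0],[-0.25,4.3,0.71,-0.0,-0.0,-0.009,0],[-0.28,4.31,0.72,-0.0,-0.0,-0.01,0]]
```

```bash
python3 -m pendant '[[0.5,0,-1.5,0,0,0,0],[0.7,0,-2.1,0,0,0,0],[0.7,0,-2.1,0,0,0,0],[0.7,1.2,-1.7,0,-0.106,-0.003,0],[0.5,1.2,-1.8,0,-0.107,-0.003,0],[0.4,1.2,-1.8,0,-0.106,-0.003,0],[0,4.3,0.2,0,0,-0.01,0],[-0.1,4.3,0.2,0,0,-0.01,0]]'
python3 -m pendant '[[-0.1,4.3,0.3,0,0,-0.01,0],[-0.2,4.3,0.5,0,0,-0.01,0],[-0.2,4.3,1,0,0,-0.01,0],[-0.3,4.3,1.3,0,0,-0.01,0],[-0.3,3.3,1.5,0,0,-0.01,0],[0,1,0,0,0,0,0],[0,0,0,0,0,0,0]]'
python3 - <<'E'
from plan import *
y=np.radians(3.9); C=np.array([529.3,11.7,0]); ey=np.array([-np.sin(y),np.cos(y),0])
rows([(*tcp(C-40*ey+[0,0,68],rotR(y,0),40),0)],op=0)
E
python3 w.py
```

```text
t: 30.45
tool_pos: [529.6, -243.8, 196.5]
eef_rot: [-3.141, -0.0, -3.123]
force: [1.3, -0.1, -2.2]
opening: 0.379
grip_force: 30.0
t: 31.15
tool_pos: [532.6, -27.9, 149.4]
eef_rot: [-3.142, -0.002, -3.069]
force: [0.8, -0.2, -2.9]
opening: 0.375
grip_force: 30.0
[[0.05,-0.03,4.14,-0.0,-0.002,0.004,0]]
tcp [532.9 -29.  149.6]
dot 478 [321.81799163 307.25732218] [533.1 -27.8 165.4]
hubtop 3748 [531.1 -29.  164.8] n [-0.003 -0.001  1.   ]
blade slope x,y 6063 [ 0.166  0.05  39.618]
```

```bash
python3 - <<'E'
from h import *
d=np.load("w.npz");W=d['W'];img=d['img'];F=np.isfinite(W).all(2)
cv2.imwrite("pics/w8.png",img[...,::-1])
for x in range(445,500,6):
    B=W[F&(abs(W[...,0]-x)<3)&(abs(W[...,1]+29)<4)&(W[...,2]>85)]; print(x,len(B),np.percentile(B[:,2],[5,50,95]).round(1) if len(B) else '')
A=W[295:325,300:345].reshape(-1,3);A=A[np.isfinite(A).all(1)&(A[:,2]>155)];print(np.linalg.lstsq(np.c_[A[:,:2],np.ones(len(A))],A[:,2],rcond=None)[0],len(A))
E
```

```text
445 100 [113.  114.8 116.1]
451 176 [114.  115.2 116.3]
457 170 [113.8 115.4 116.7]
463 169 [113.9 115.3 116.4]
469 163 [114.1 115.4 116.4]
475 157 [114.2 115.3 116.6]
481 158 [114.2 115.4 116.6]
487 155 [114.  115.5 116.6]
493 147 [114.3 115.5 116.8]
499 158 [114.3 115.5 242.7]
[-4.15962723e-02 -5.71948247e-03  1.87102209e+02] 1341
```

View pics/w8.png

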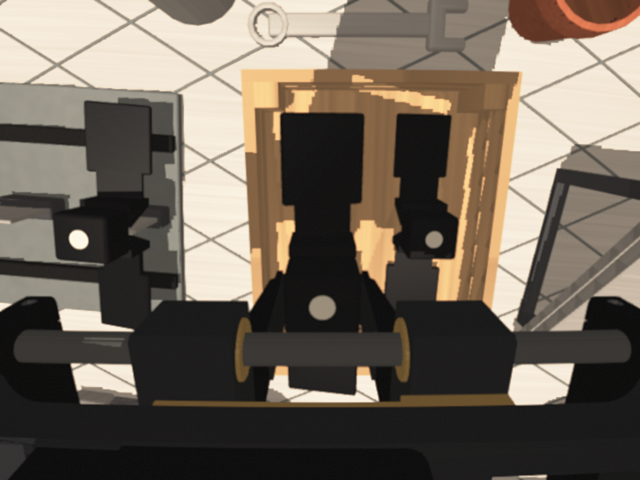

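The wrist view shows the first reject lying flat in the crate, with its dot at (434,240). The second is held level above the other slot, dot at (322,307). The sound one is on knife_2, dot at (78,240).

```bash
python3 -m pendant '[[0,0,3,0,0,0,0],[0,0,3,0,0,0,0],[0,0,2,0,0,0,0],[0,0,0.8,0,0,0,0],[0,0,0.4,0,0,0,0],[0,0,0.2,0,0,0,0],[0,0,0,0,0,0,0]]'; python3 -m pendant '[[0,0,0.1,0,0,0,0],[0,0,0,0,0,0,0]]'; python3 -m pendant '[[0,0,0.1,0,0,0,0],[0,0,0,0,0,0,0]]'
```

```text
t: 31.9
tool_pos: [532.8, -29.4, 55.4]
eef_rot: [-3.141, -0.001, -3.072]
force: [0.4, 0.5, -2.7]
opening: 0.379
grip_force: 30.0
t: 32.1
tool_pos: [532.6, -29.0, 54.2]
eef_rot: [-3.141, -0.001, -3.071]
force: [-0.7, 0.0, -3.3]
opening: 0.377
grip_force: 30.0
t: 32.3
tool_pos: [532.6, -29.0, 53.1]
eef_rot: [-3.141, -0.001, -3.071]
force: [-1.1, 0.2, 0.7]
opening: 0.372
grip_force: 30.0
```

```bash
python3 -m pendant '[[0,0,0.1,0,0,0,0],[0,0,0,0,0,0,0]]'; python3 -m pendant '[[0,0,0,0,0,0,0.45],[0,0,0,0,0,0,0.6],[0,0,0,0,0,0,0.6],[0,0,-1.5,0,0,0,0.6],[0,0,-3,0,0,0,0.6],[0,0,-4,0,0,0,0.6],[0,0,-4,0,0,0,0.6],[-2,0,-4,0,0,0,0.6]]'; python3 -m pendant '[[-3,0,-3,0,0,0,0.6],[-3,0,-2,0,0,0,0.6],[0,0,0,0,0,0,0.6],[0,0,0,0,0,0,0.6],[0,0,0,0,0,0,0.6]]'
python3 - <<'E'
from h import *
f,W=grab("wrist"); save(f,"pics/fin.png"); img=f['img']; F=np.isfinite(W).all(2)
for nm,(cx,cy) in dict(a=(526.6,51.6),b=(532,-28.2),k=(531,-183)).items():
    m=F&(img.max(2)<70)&(abs(W[...,1]-cy)<15)&(abs(W[...,0]-cx)<88)&(abs(W[...,0]-cx)>40)&(W[...,2]<110)
    B=W[m]; c=np.polyfit(B[:,0]-cx,B[:,2],1); print(nm,len(B),c.round(3))
E
```

```text
t: 32.5
tool_pos: [532.5, -29.0, 52.9]
eef_rot: [-3.141, -0.001, -3.071]
force: [-3.5, -0.2, 15.3]
opening: 0.377
grip_force: 30.0
t: 33.3
tool_pos: [551.2, -27.4, 218.3]
eef_rot: [3.141, -0.003, -3.072]
force: [0.7, 0.2, -0.9]
opening: 0.601
grip_force: 0.0
t: 33.8
tool_pos: [611.5, -23.2, 265.4]
eef_rot: [3.141, -0.004, -3.071]
force: [-0.2, -0.0, -0.7]
opening: 0.601
grip_force: 0.0
a 2310 [2.000e-03 1.845e+01]
b 2406 [4.0000e-03 1.8422e+01]
k 2907 [1.9000e-02 4.9999e+01]
```

View pics/fin.png

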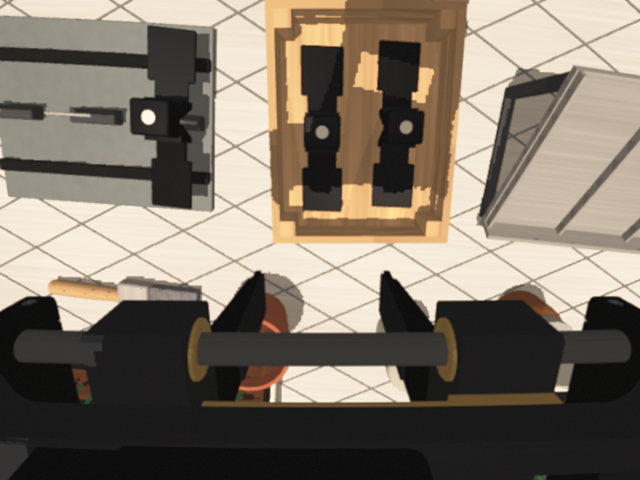

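The final view shows both rejects flat in the crate with their hubs up, dots at (322,132) and (405,127). The sound rotor is level on knife_2, dot at (148,117).

```bash
python3 -c "
from plant import bot; print(bot.sign_off())"
```

```text
the job is handed in; nothing more can be done
None
```

I tested all three rotors: the one that stayed level (about 1°) is still on knife_2, the two that tipped (about 18.5°) lie flat in the crate with hubs up, and I handed the job in at about 34 s of the 72 s allowed.

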